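# Weigh the red picking bin on the sprung hook

## Robot

A 6-joint arm with a two-finger parallel gripper is mounted at the origin on the work surface. World frame = base frame: x ahead of the robot, y to its left, z up, the work surface at z = 0. Lengths are in mm, angles in rad, forces in N, time in s.
With the tool pointing down it reaches from about 275 to 1000 mm from the base axis. Payload 8.4 kg.
Tool frame: the origin (TCP) lies midway between the tips of the shut fingers; the grasp point (between the pads) lies 19 mm behind it; z points along the fingers, y is the direction in which the jaws open and shut (so a half turn about z gives the same grasp; the last joint's range is limited). The gripper opens to 85 mm and grips with 20 to 120 N. Pads are 22 mm wide; open, the fingers measure 114 mm over their backs; the gripper's body (76 mm by 85 mm) begins 54 mm behind the grasp point. The pads swing forward as they close: fully open they stand 13 mm farther back than shut.
Start: joints at [1.217, 0.353, 1.633, -0, 1.155, -0.002], TCP at [215.366, 586.724, 231.281] pointing down, gripper open.
Joint ranges: [-2.63, 2.63], [-0.92, 2.1], [0.06, 2.66], [-1.3, 4.44], [0, 2.69], [-3.02, 3.02]. Speed limits (rad/s): [2.22, 2.22, 2.79, 3.14, 3.14, 3.14].

## Interface

Orientations are given as [roll, pitch, yaw] about the fixed x, y, z axes, in that order (R = Rz(yaw) Ry(pitch) Rx(roll)).
In Python, from rig import * gives the robot as it stands.
- The arm moves only by the tool play_rows, never from a script. Its argument "moves" is a list of rows, each a list of 3 entries, a list of its own where there are three numbers: the shift along the tool's x, y, z in m, then the turn, a rotation vector about the tool's x, y, z in rad, then the opening in per cent of the stroke, from 0 (shut) to 100 (fully open). In form: [[[x, y, z], [rx, ry, rz], fingers], ...]. A call has 1 to 20 rows; each row shifts and turns the commanded pose from where the row before left it, along the tool's axes as they then stand; what a row does not reach is not made up. A row lasts 1/10 s, in which the tool goes at most 50 mm and 8.59 degrees, less where a joint would pass 70% of its speed; a pose out of reach is approached as far as the arm can. A call is refused whole if a number of a shift passes 0.05 or a number of a turn 0.15, either way. A call with a gripper value outside its range is refused whole. The fingers move at their own pace and stop on an object; "squeeze" is the grip in N (left out, the last holds). Time passes only in rows, so rows that do not move let the fingers close. It gives the time, the measured TCP pose, the force and the opening at its end, in the units of the state.
- sense(): the state, without advancing time (a new reading comes with each control period).
- grab_frame(name): name is "scene" or "side" or "wrist"; returns a dict with "pixels" (480x640x3 uint8, red, green, blue), "intrinsics" (3x3 intrinsics, pixels), "R" (3x3) and "t" (3): a world point X has camera coordinates R X + t. Camera axes: x right, y down, z forward; pixel columns grow to the right and rows downward; lengths in mm; the calibration is good to about 2 mm. A picture is of the moment at which its call begins. There is no depth.
- sign_off(): hands the job in, once; it reports no verdict.
The state is a dict: "clock": time; "qpos": joint angles; "qvel": joint speeds; "joint_efforts": joint torques, N m; "eef_pos": TCP position; "tcp_rot": TCP orientation; "contact_force": force on the tool from outside, world axes, zero at the start; "wrist_torque": the same for the moment, N m; "opening": opening from 0.0 (shut) to 1.0 (fully open).
Only numpy, scipy, OpenCV 4.12 (cv2) and the standard library are available. Lean on these libraries where they do the work, as an engineer would, in place of code of your own. Each camera call takes 0.05 s, during which the arm holds its last target. There are 200 camera calls.

## Task

Weigh the red bin: hang it by its handle on the two prongs of the sprung hook of the weighing stand, letting it down gently until the hook carries the whole weight before you let go, so that the hook neither jumps nor bounces nor is pushed down to its stop. Let go, wait until hook and bin hang still, then press the green record button fully down and leave it, with the bin still hanging. Leave the other things on the table as they are.

Things in the scene. Friction and masses are not known exactly. Their poses are not given: they have to be found in the camera images.
- red_bin: Red plastic bin of small cartons, loose: 110 (its x) by 150 (y) by 65 mm high; origin under its centre, z up. Weighs an unknown 0.2 to 0.8 kg with its stock, balanced. A rigid wire handle (7 mm wire) rises at both short ends (y = +-74 mm) to a straight bar along y, centre line 145 mm above the underside. Same either way round.
- red_bin_grip (a point): Centre of the black moulded grip in the middle of the red bin's handle bar, 145 mm above the underside; 16 mm thick (along the bin's x), 40 mm long (y), 20 mm high; pinch it from above across its 16 mm. From 20 to 66 mm either side of it the bar is bare wire: these parts go on the prongs.
- stand: Weighing stand, fixed. Origin on the table below the hook's seat; the hook points along the stand's -x. Blue base plate 15 mm thick (x from -80 to 190 mm, 200 mm wide along y); aluminium column 50 mm wide, its face at x = 150 mm, with a white head 120 mm wide at the top (358 to 433 mm high, face at x = 145 mm).
- hook_seat (a point): Where the bar's centre lies when hung; moves with the hook; 262 mm high unloaded; axes of the stand. Two 8 mm yellow prongs along x at y = +-45 mm come from a black carriage (its face at x = 117 mm), dip to a shallow V here and rise to red tips at x = -32 mm, 24 mm above this point. Bar along the stand's y, grip between the prongs: bring it in over the tips, prongs between bar and bin, then let it down.
- hook (a joint): Sprung vertical slide of the hook, m: 0 unloaded, grows downward, stop at 0.070. Spring 150 N/m: 6.5 mm per 0.1 kg (0.2 kg: 13 mm; 0.8 kg: 52 mm). Lightly damped: bobs for some seconds when disturbed. The cell must not be jolted: moving faster than 0.10 m/s up or down, or pushing it beyond 0.064, spoils it.
- console: Grey record console, fixed: 75 by 85 mm, 30 mm high, with the green button in its middle; origin at the centre of its underside.
- record_top (a point): Centre of the top of the green record button, 32 mm across, on the console; pressed straight down.
- record (a joint): Travel of the record button in m: 0 up, 0.006 fully down (4 N); it springs back.
- blue_bin: Blue bin, the same shape and size as the red bin including the handle; a bystander, loose, leave alone. Origin at the centre of its underside.
- carton: Brown cardboard carton 100 by 130 by 70 mm high, loose bystander; origin under its centre.
- tape_roll: Orange tape roll lying flat, 100 mm across, 48 mm high, loose bystander; origin under its centre.
- mug: White mug, 80 mm across, 90 mm high, loose bystander; origin under its centre.
- dispenser: Black tape dispenser with a blue roll, 50 by 150 mm, 77 mm high, loose bystander; origin under its centre.
Things that resemble listed ones, but are neither listed nor needed, are in the scene too. What is meant by the console is not turquoise, and is the larger of those in its own colour. What is shaped like the red_bin but turquoise is not meant.

How it is judged:
By the outcome, as a careful person would: the job done as asked, in the order asked, and still so for the second after the job is handed in, with the robot touching nothing.
It also fails if it takes over 72 s, if anything falls off the work surface, if the arm or the gripper's body presses on something with over 40 N, if the wrist force passes 120 N, or if a joint passes its speed limit or range.

## Working session

There is one attempt and no reset: what is moved stays moved. The work goes in short steps, Python scripts to look and compute and a tool call to move; the robot and the scene stay as the last step left them, time stands still between calls to the robot, and variables do not carry over. Pictures are saved under pics/ and viewed, about 8 in all and at most 12, crops included, and the job is handed in when it is done.

Besides the shell and the picture viewer there is one more tool, called in YAML: its name, and indented under it one key for each argument. play_rows: Moves the arm, as the interface text tells. Its arguments: {"type":"object","properties":{"moves":{"type":"array"},"squeeze":{"type":"number"}},"required":["moves"]}

```bash
mkdir -p pics
cat > h.py <<'E'
from rig import *
import numpy as np, cv2
def snap(n,f):
    d=grab_frame(n); cv2.imwrite('pics/'+f+'.png',cv2.cvtColor(d['pixels'],cv2.COLOR_RGB2BGR)); np.savez('pics/'+f+'.npz',**{k:np.array(v) for k,v in d.items()}); return d
def load(f): return dict(np.load('pics/'+f+'.npz'))
def ray(d,u,v):
    K,R,t=d['intrinsics'],d['R'],d['t']; c=-R.T@t
    r=R.T@np.linalg.solve(K,[u,v,1.]); return c,r/np.linalg.norm(r)
def plane(d,u,v,z):
    c,r=ray(d,u,v); return c+r*(z-c[2])/r[2]
def tri(obs):
    A=0;b=0
    for d,u,v in obs:
        c,r=ray(d,u,v); P=np.eye(3)-np.outer(r,r); A=A+P; b=b+P@c
    return np.linalg.solve(A,b)
def proj(d,X):
    p=d['intrinsics']@(d['R']@np.asarray(X,float)+d['t']); return p[:2]/p[2]
E
python3 - <<'E'
from h import *
for n in('scene','side','wrist'):
    d=snap(n,n+'0'); print(n,(-d['R'].T@d['t']).round(),d['R'][2].round(2))
s=sense(); print(s)
E
```

```text
scene [1065. -749.  856.] [-0.43  0.7  -0.57]
side [  64. -835.  887.] [ 0.38  0.73 -0.57]
wrist [137. 615. 373.] [ 0.3  -0.11 -0.95]
{'clock': 0.15, 'qpos': array([ 1.21656182e+00,  3.53477990e-01,  1.63391999e+00,  1.23429105e-05,
        1.15521953e+00, -2.42909311e-03]), 'qvel': array([ 0.00094254, -0.00072296, -0.00204914,  0.0004059 , -0.00121657,
       -0.00080163]), 'joint_efforts': array([-7.46154387e-05, -6.05635858e+01, -3.42339420e+01, -1.37339639e-04,
        6.16600126e-03,  2.98098485e-05]), 'eef_pos': array([215.26472127, 586.39211561, 230.75959696]), 'tcp_rot': array([-3.14056782e+00, -1.37766654e-05,  2.78978225e+00]), 'contact_force': array([-0.51749225, -0.74893361,  0.36367033]), 'wrist_torque': array([-0.01249629, -0.04364103,  0.01857479]), 'opening': 1.0006211258835767}
```

View pics/scene0.png

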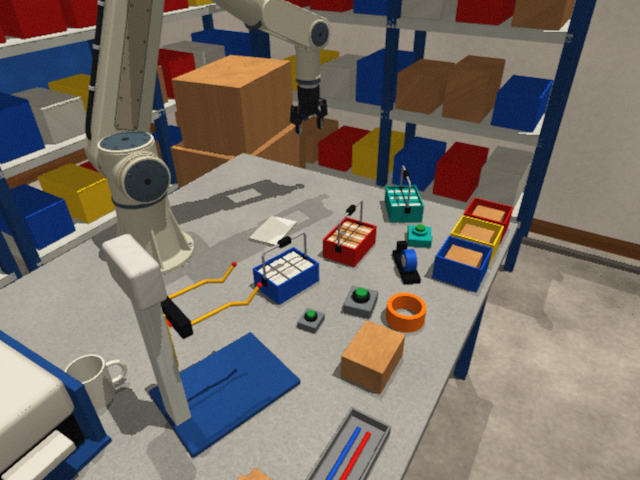

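View pics/side0.png

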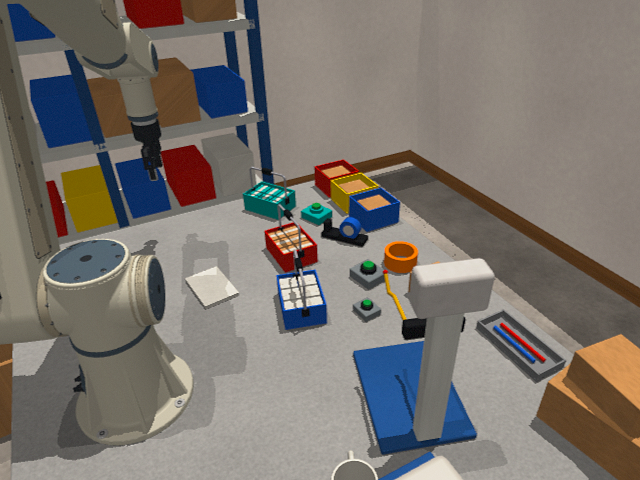

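The scene picture shows several look-alikes.
- **Bins with handles:** red at (350,240), blue at (286,275), turquoise at (403,203). An open red bin without a handle is at (488,213). The red one at (350,240) is meant.
- **Consoles:** grey at (362,300), a smaller grey one at (311,320), and a turquoise one at (419,235). The larger grey one at (362,300) is meant.
- **Stand:** the red prong tips are at (234,264) and (260,285).

In the side picture the red bin is at (291,245), the larger console at (368,270) and one prong tip at (385,272).

Run:
```python
from h import *
A,B=load('scene0'),load('side0')
def blobs(d,name,box,f,mn=4):
    x0,y0,x1,y1=box; p=d['pixels'].astype(int)[y0:y1,x0:x1]; r,g,b=p[...,0],p[...,1],p[...,2]
    m=f(r,g,b).astype(np.uint8); n,l,s,c=cv2.connectedComponentsWithStats(m)
    for i in range(1,n):
        if s[i,4]>=mn: print(name,(c[i]+[x0,y0]).round(1),s[i,4],'bbox',s[i,:2]+[x0,y0],s[i,2:4])
    return m
green=lambda r,g,b:(g>1.6*r)&(g>1.6*b)&(g>60)
red=lambda r,g,b:(r>2.2*g)&(r>2.2*b)&(r>90)
black=lambda r,g,b:(r<40)&(g<40)&(b<40)
blobs(A,'A green',(290,270,400,340),green); blobs(B,'B green',(340,240,400,330),green)
blobs(A,'A tips',(220,250,275,300),red,2); blobs(B,'B tips',(370,260,410,290),red,2)
blobs(A,'A grip',(335,195,375,225),black); blobs(B,'B grip',(270,195,300,235),black)
for d,nm,box in((A,'A',(315,210,385,270)),(B,'B',(255,215,325,275))):
    blobs(d,nm+' redbin',box,red,50)
for d,nm,box in((A,'A',(140,320,310,460)),(B,'B',(345,330,485,460))):
    m=blobs(d,nm+' plate',box,lambda r,g,b:(b>1.7*r)&(b>50),500)
    m=cv2.morphologyEx(m,cv2.MORPH_OPEN,np.ones((5,5)))
    c=max(cv2.findContours(m,0,2)[0],key=cv2.contourArea); h=cv2.convexHull(c)
    q=cv2.approxPolyDP(h,5,True)[:,0]+box[:2]
    for u in q: print(nm,u,plane(d,*u,15).round(),plane(d,*u,0).round())
a=cv2.resize(cv2.cvtColor(A['pixels'][190:340,290:430],4),None,fx=2.8,fy=2.8,interpolation=2)
b=cv2.resize(cv2.cvtColor(B['pixels'][190:340,250:390],4),None,fx=2.8,fy=2.8,interpolation=2)
cv2.imwrite('pics/c1.png',np.hstack([a,b]))
```

```text
A green [361.  292.2] 93 bbox [355 288] [13 10]
A green [310.4 313.6] 49 bbox [306 311] [10  7]
B green [368.1 264.8] 78 bbox [363 261] [11  9]
B green [366.7 302.6] 46 bbox [363 300] [9 7]
A tips [233.7 263.7] 15 bbox [232 262] [4 5]
A tips [259.2 284.5] 20 bbox [257 282] [5 6]
B tips [397.6 265.2] 185 bbox [385 260] [25 13]
B tips [384.9 271.3] 14 bbox [383 270] [5 4]
A grip [351.  209.4] 48 bbox [347 205] [ 8 10]
A grip [359.9 223.6] 7 bbox [358 223] [5 2]
B grip [286.6 200.6] 21 bbox [285 197] [4 8]
B grip [287.2 213.9] 49 bbox [284 210] [ 8 10]
B grip [280.  228.5] 8 bbox [278 228] [5 2]
A redbin [348.4 220.2] 60 bbox [341 217] [19  9]
A redbin [349.3 247.7] 936 bbox [323 222] [53 45]
B redbin [309.1 251.2] 315 bbox [300 226] [18 40]
B redbin [279.  252.2] 523 bbox [265 227] [29 45]
A plate [228.  390.8] 8358 bbox [149 333] [151 124]
A [252 334] [ 496. -137.   15.] [ 486. -126.    0.]
A [298 383] [ 675. -203.   15.] [ 668. -193.    0.]
A [192 455] [ 592. -448.   15.] [ 584. -442.    0.]
A [175 431] [ 527. -427.   15.] [ 517. -421.    0.]
A [181 372] [ 429. -312.   15.] [ 418. -305.    0.]
B plate [403.4 398. ] 6750 bbox [354 341] [123 113]
B [422 342] [ 643. -189.   15.] [ 653. -178.    0.]
B [454 388] [ 621. -335.   15.] [ 631. -327.   -0.]
B [475 437] [ 579. -450.   15.] [ 588. -443.    0.]
B [382 453] [ 397. -391.   15.] [ 403. -383.    0.]
B [354 351] [ 483. -135.   15.] [ 491. -123.    0.]
```

View pics/c1.png

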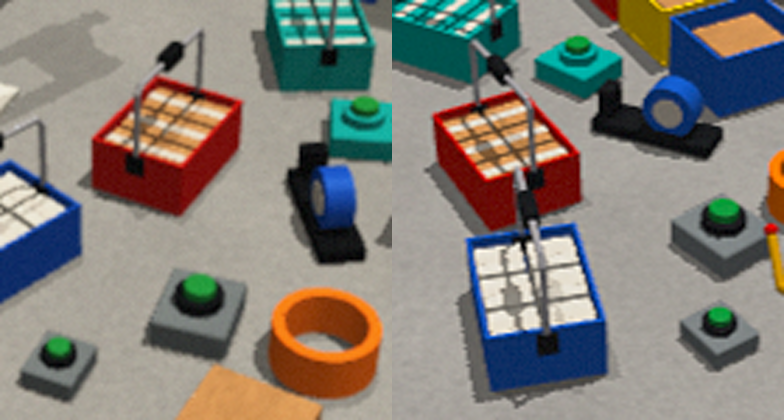

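The crop confirms both choices. In the left panel (scene) the red bin's grip is at (172,56), and its bar ends are at (138,90) and (201,33). In the right panel (side) the grip is at (496,68), and the bar ends are at (530,113) and (473,43). The larger grey console has its green button at (199,293) in the left panel and (723,215) in the right.

Run:
```python
from h import *
A,B=load('scene0'),load('side0')
g=tri([(A,351.2,209.7),(B,287.2,214)]); print('grip',g)
e1=tri([(A,290+138/2.8,190+90/2.8),(B,250+138/2.8,190+113/2.8)]); e2=tri([(A,290+201/2.8,190+33/2.8),(B,250+81/2.8,190+43/2.8)])
print(e1,e2,np.linalg.norm(e1-e2),'yaw bar',np.degrees(np.arctan2(*(e2-e1)[[1,0]])))
print('grip on z145',plane(A,351.2,209.7,145),plane(B,287.2,214,145))
# rim corners (scene crop px): left, front, right, back ; side
for d,x0,c in((A,290,[(95,143),(182,190),(241,96),(155,80)]),(B,250,[(42,113),(107,196),(187,154),(122,93)])):
    P=np.array([plane(d,x0+u/2.8,190+v/2.8,65) for u,v in c]); print(P.round(),P.mean(0))
    for i in range(4): w=P[(i+1)%4]-P[i]; print(np.linalg.norm(w).round(),np.degrees(np.arctan2(w[1],w[0])).round(1))
b=tri([(A,361,292.2),(B,368.1,264.8)]); print('button',b, tri([(A,310.4,313.6),(B,366.7,302.6)]))
for u,v in((233.7,263.7),(259.2,284.5)):
    X=tri([(A,u,v),(B,384.9,271.3)]); print('tip',plane(A,u,v,286),X,proj(A,X))
print('B tip',plane(B,384.9,271.3,286))
```

```text
grip [523.03462899 331.36963668 140.87517034]
[523.90025328 252.71613124 133.37584392] [524.79884385 399.39333923 135.48379966] 146.695106548946 yaw bar 89.64899247992334
grip on z145 [526.49769498 324.21300487 145.        ] [520.74928992 325.86944331 145.        ]
[[481. 241.  65.]
 [600. 213.  65.]
 [576. 404.  65.]
 [476. 386.  65.]] [533.11358259 310.87855508  65.        ]
123.0 -13.3
193.0 97.2
102.0 -169.5
145.0 -88.0
[[469. 394.  65.]
 [470. 216.  65.]
 [575. 243.  65.]
 [565. 389.  65.]] [519.62068378 310.44102328  65.        ]
178.0 -89.9
108.0 14.7
146.0 93.9
95.0 176.7
button [671.83688392 109.64729758  43.95420437] [591.24349286 -15.45322321  30.53185134]
tip [ 527.24943171 -197.548586    286.        ] [ 520.30542113 -190.14210484  278.9750863 ] [233.77297663 263.49660109]
tip [ 611.51940842 -223.98247336  286.        ] [ 555.12248038 -150.71155118  225.08219988] [261.08706541 278.84786041]
B tip [ 515.24858027 -196.9594846   286.        ]
```

```bash
cat >> h.py <<'E'
from scipy.spatial.transform import Rotation as Ro
import json
def plan(X,ang,n,f,s=None,ramp=True):
    """rows to TCP X (mm), tool pointing down with tool y at world angle ang (deg); prints rounded rows"""
    s=s or sense(); p=np.array(s['eef_pos'],float); R=Ro.from_euler('xyz',s['tcp_rot'])
    T=Ro.from_euler('xyz',[np.pi,0,np.radians(ang+90)])
    rv=(R.inv()*T).as_rotvec(); w=np.ones(n)
    if ramp and n>5: w[[0,-1]]=.35; w[[1,-2]]=.7
    w/=w.sum(); out=[]; dp=(np.array(X,float)-p)/1000
    for k in range(n):
        sh=R.inv().apply(dp*w[k]); out.append([[round(v,3) for v in sh],[round(v,3) for v in rv*w[k]],f]); R=R*Ro.from_rotvec(rv*w[k])
    print(json.dumps(out).replace(' ',''))
E
python3 -c "
from h import *
plan([523,328,235],0,12,100)"
```

```text
[[[-0.013,-0.005,-0.0],[-0.0,0.0,0.042],100],[[-0.027,-0.008,-0.0],[-0.0,0.0,0.084],100],[[-0.039,-0.009,-0.0],[-0.0,0.0,0.121],100],[[-0.04,-0.004,-0.0],[-0.0,0.0,0.121],100],[[-0.04,0.001,-0.0],[-0.0,0.0,0.121],100],[[-0.039,0.006,-0.0],[-0.0,0.0,0.121],100],[[-0.038,0.01,-0.0],[-0.0,0.0,0.121],100],[[-0.037,0.015,-0.0],[-0.0,0.0,0.121],100],[[-0.035,0.019,-0.0],[-0.0,0.0,0.121],100],[[-0.032,0.023,-0.0],[-0.0,0.0,0.121],100],[[-0.02,0.019,-0.0],[-0.0,0.0,0.084],100],[[-0.009,0.01,-0.0],[-0.0,0.0,0.042],100]]
```

play_rows:
  moves:
    - [[-0.013,-0.005,0],[0,0,0.042],100]
    - [[-0.027,-0.008,0],[0,0,0.084],100]
    - [[-0.039,-0.009,0],[0,0,0.121],100]
    - [[-0.04,-0.004,0],[0,0,0.121],100]
    - [[-0.04,0.001,0],[0,0,0.121],100]
    - [[-0.039,0.006,0],[0,0,0.121],100]
    - [[-0.038,0.01,0],[0,0,0.121],100]
    - [[-0.037,0.015,0],[0,0,0.121],100]
    - [[-0.035,0.019,0],[0,0,0.121],100]
    - [[-0.032,0.023,0],[0,0,0.121],100]
    - [[-0.02,0.019,0],[0,0,0.084],100]
    - [[-0.009,0.01,0],[0,0,0.042],100]
    - [[0,0,0],[0,0,0],100]
    - [[0,0,0],[0,0,0],100]

```text
clock: 1.55
eef_pos: [522.2, 329.0, 231.1]
tcp_rot: [-3.141, -0.0, 1.571]
contact_force: [1.0, 0.3, 0.9]
opening: 0.996
```

```bash
python3 -c "
from h import *
d=snap('wrist','w1');s=sense();print(s['eef_pos'],s['tcp_rot'],s['contact_force'])
print(proj(d,[523,328,145]),proj(d,[523,262,145]),proj(d,[523,394,145]),proj(d,s['eef_pos']))"
```

```text
[521.89565436 329.46729768 231.18445367] [-3.14092130e+00 -8.02519950e-05  1.57151586e+00] [-0.69625324  0.28207103 -0.35543152]
[318.91532384 245.05617153] [318.81750556 344.74427349] [319.03185084 126.30172583] [316.78641678 319.9733149 ]
```

View pics/w1.png

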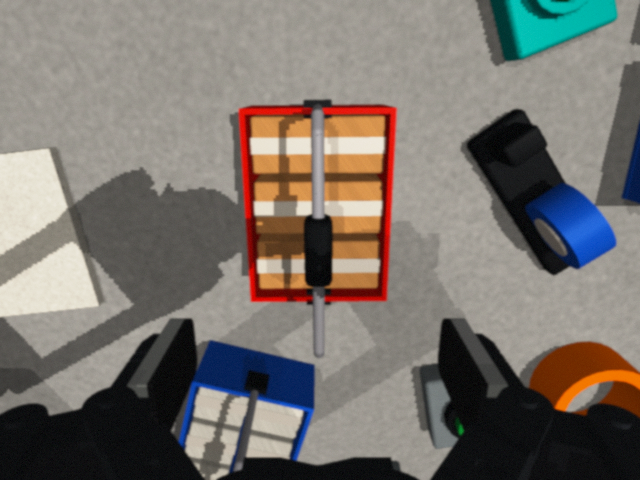

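The wrist picture shows the red bin straight below. Its grip is centred at (318,251) and spans rows 215 to 287, and its bar runs along the image column, so the yaw is right. The grip is about 4 mm towards −y from my estimate. I'll correct that and descend.

play_rows:
  moves:
    - [[-0.002,0.001,0.008],[0,0,0],100]
    - [[-0.002,0,0.015],[0,0,0],100]
    - [[-0.001,0,0.018],[0,0,0],100]
    - [[0,0,0.018],[0,0,0],100]
    - [[0,0,0.018],[0,0,0],100]
    - [[0,0,0.014],[0,0,0],100]
    - [[0,0,0.009],[0,0,0],100]
    - [[0,0,0.004],[0,0,0],100]
    - [[0,0,0],[0,0,0],60]
    - [[0,0,0],[0,0,0],30]
    - [[0,0,0],[0,0,0],10]
    - [[0,0,0],[0,0,0],0]
    - [[0,0,0],[0,0,0],0]
    - [[0,0,0],[0,0,0],0]
    - [[0,0,0],[0,0,0],0]
    - [[0,0,0],[0,0,0],0]
  squeeze: 60

```text
clock: 3.2
eef_pos: [523.7, 324.0, 127.7]
tcp_rot: [-3.141, -0.0, 1.57]
contact_force: [-3.1, -0.6, 6.0]
opening: 0.174
```

play_rows:
  moves:
    - [[0,0,-0.004],[0,0,0],0]
    - [[0,0,-0.008],[0,0,0],0]
    - [[0,0,-0.012],[0,0,0],0]
    - [[0,0,-0.018],[0,0,0],0]
    - [[0,0,-0.024],[0,0,0],0]
    - [[0,0,-0.026],[0,0,0],0]
    - [[0,0,-0.026],[0,0,0],0]
    - [[0,0,-0.026],[0,0,0],0]
    - [[0,0,-0.022],[0,0,0],0]
    - [[0,0,-0.016],[0,0,0],0]
    - [[0,0,-0.01],[0,0,0],0]
    - [[0,0,-0.005],[0,0,0],0]
    - [[0,0,0],[0,0,0],0]
    - [[0,0,0],[0,0,0],0]
    - [[0,0,0],[0,0,0],0]

```text
clock: 4.7
eef_pos: [523.4, 323.7, 323.2]
tcp_rot: [-3.14, 0.001, 1.57]
contact_force: [-0.1, 0.0, -3.3]
opening: 0.179
```

```bash
python3 -c "
from h import *
s=sense();print(s['eef_pos'],s['contact_force'],s['opening'])
plan([613,-75,325],-109,24,0)"
```

```text
[523.44613156 323.65805472 323.23403925] [-0.11875216  0.03396444 -3.25854758] 0.17904763912237376
[[[-0.006,0.001,-0.0],[-0.0,0.0,0.03],0],[[-0.013,0.003,-0.0],[-0.0,0.0,0.06],0],[[-0.018,0.006,-0.0],[-0.0,0.0,0.086],0],[[-0.017,0.007,-0.0],[-0.0,0.0,0.086],0],[[-0.016,0.009,-0.0],[-0.0,0.0,0.086],0],[[-0.016,0.01,-0.0],[-0.0,0.0,0.086],0],[[-0.015,0.011,-0.0],[-0.0,0.0,0.086],0],[[-0.014,0.013,-0.0],[-0.0,0.0,0.086],0],[[-0.012,0.014,-0.0],[-0.0,0.0,0.086],0],[[-0.011,0.015,-0.0],[-0.0,0.0,0.086],0],[[-0.01,0.016,-0.0],[-0.0,0.0,0.086],0],[[-0.009,0.016,-0.0],[-0.0,0.0,0.086],0],[[-0.007,0.017,-0.0],[-0.0,0.0,0.086],0],[[-0.006,0.018,-0.0],[-0.0,0.0,0.086],0],[[-0.004,0.018,-0.0],[-0.0,0.0,0.086],0],[[-0.003,0.018,-0.0],[-0.0,0.0,0.086],0],[[-0.001,0.018,-0.0],[-0.0,0.0,0.086],0],[[0.001,0.018,-0.0],[-0.0,0.0,0.086],0],[[0.002,0.018,-0.0],[-0.0,0.0,0.086],0],[[0.004,0.018,-0.0],[-0.0,0.0,0.086],0],[[0.005,0.018,-0.0],[-0.0,0.0,0.086],0],[[0.007,0.017,-0.0],[-0.0,0.0,0.086],0],[[0.006,0.012,-0.0],[-0.0,0.0,0.06],0],[[0.003,0.006,-0.0],[-0.0,0.0,0.03],0]]
```

play_rows:
  moves:
    - [[-0.006,0.001,0],[0,0,0.03],0]
    - [[-0.013,0.003,0],[0,0,0.06],0]
    - [[-0.018,0.006,0],[0,0,0.086],0]
    - [[-0.017,0.007,0],[0,0,0.086],0]
    - [[-0.016,0.009,0],[0,0,0.086],0]
    - [[-0.016,0.01,0],[0,0,0.086],0]
    - [[-0.015,0.011,0],[0,0,0.086],0]
    - [[-0.014,0.013,0],[0,0,0.086],0]
    - [[-0.012,0.014,0],[0,0,0.086],0]
    - [[-0.011,0.015,0],[0,0,0.086],0]
    - [[-0.01,0.016,0],[0,0,0.086],0]
    - [[-0.009,0.016,0],[0,0,0.086],0]
    - [[-0.007,0.017,0],[0,0,0.086],0]
    - [[-0.006,0.018,0],[0,0,0.086],0]
    - [[-0.004,0.018,0],[0,0,0.086],0]
    - [[-0.003,0.018,0],[0,0,0.086],0]

```text
clock: 6.3
eef_pos: [584.9, 49.5, 323.9]
tcp_rot: [3.142, 0.001, 0.271]
contact_force: [0.3, 0.3, -4.8]
opening: 0.173
```

play_rows:
  moves:
    - [[-0.001,0.018,0],[0,0,0.086],0]
    - [[0.001,0.018,0],[0,0,0.086],0]
    - [[0.002,0.018,0],[0,0,0.086],0]
    - [[0.004,0.018,0],[0,0,0.086],0]
    - [[0.005,0.018,0],[0,0,0.086],0]
    - [[0.007,0.017,0],[0,0,0.086],0]
    - [[0.006,0.012,0],[0,0,0.06],0]
    - [[0.003,0.006,0],[0,0,0.03],0]
    - [[0,0,0],[0,0,0],0]
    - [[0,0,0],[0,0,0],0]

```text
clock: 7.3
eef_pos: [613.4, -75.6, 324.0]
tcp_rot: [-3.141, 0.001, -0.329]
contact_force: [0.0, -0.4, -4.0]
opening: 0.174
```

```bash
python3 -c "
from h import *
d=snap('wrist','w2');snap('side','s2');snap('scene','a2');s=sense();print(s['eef_pos'],s['tcp_rot'],s['contact_force'],s['qpos'])
for X in ([520,-192,284],[611,-224,284],[556,-246,262]): print(proj(d,X))"
```

```text
[613.54780866 -75.19478732 324.26285373] [-3.14145443e+00  1.90145557e-04 -3.28923767e-01] [ 0.00794409 -0.53210719 -3.79844867] [-1.24472279e-01  2.70863880e-01  1.54015684e+00  1.79087735e-04
  1.33073006e+00  1.77520523e+00]
[594.04514241 367.99527504]
[642.81944356 180.11895812]
[665.43431552 257.33216245]
```

View pics/w2.png

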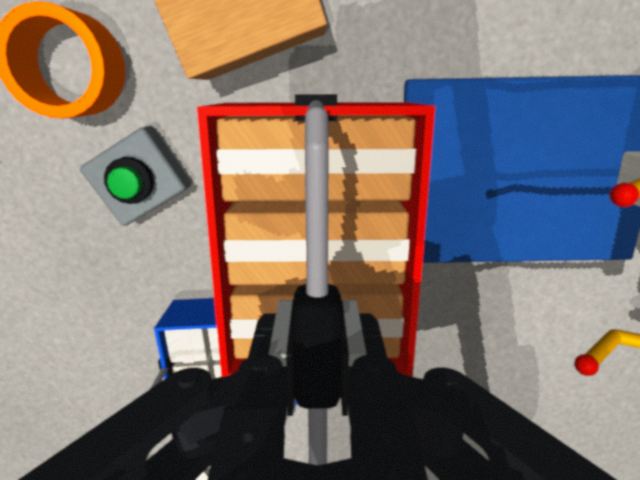

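The wrist picture shows the bin level in the grip. The prong tips are at (586,365) and (624,195), the base plate corner is at (406,80), and the green button of the larger console is at (124,182).

Run:
```python
from h import *
d=load('w2');A=load('scene0');B=load('side0')
t1=tri([(d,586,365),(A,233.7,263.7)]);t2=tri([(d,624,195),(A,259.2,284.5)])
t1b=tri([(d,586,365),(A,233.7,263.7),(B,384.9,271.3)])
print(t1,t1b,t2,np.linalg.norm(t1-t2),np.degrees(np.arctan2(*(t2-t1)[[1,0]])))
p1,p2=plane(d,586,365,286),plane(d,624,195,286);print(p1,p2,np.linalg.norm(p1-p2),np.degrees(np.arctan2(*(p2-p1)[[1,0]])))
u,v=plane(d,406,80,15),plane(d,632,77,15);print('edge',u,v,np.degrees(np.arctan2(*(v-u)[[1,0]])), plane(d,425,262,15))
print('button',tri([(d,124,182),(A,361,292.2)]),tri([(d,124,182),(A,361,292.2),(B,368.1,264.8)]),plane(d,124,182,42))
```

```text
[ 519.69192031 -190.39843596  279.13327018] [ 519.94441682 -190.35643604  279.4636485 ] [ 605.60587341 -217.9452076   279.65847025] 90.22365432663426 -17.777518423637208
[ 524.9817868  -187.44297672  286.        ] [ 607.81925047 -214.37567704  286.        ] 87.10577325178608 -18.010745432865615
edge [ 671.13643622 -188.49390615   15.        ] [ 601.19328051 -401.41167602   15.        ] -108.18527127851985 [ 474.47750917 -158.16015521   15.        ]
button [671.06039083 111.11963658  42.90966821] [671.52974826 110.02306328  43.87623472] [670.8666138  111.43438331  42.        ]
```

```bash
python3 -c "
from h import *
plan([552.5,-234.5,298],-108,16,0)"
```

```text
[[[-0.0,0.004,0.001],[-0.0,0.0,-0.0],0],[[-0.0,0.008,0.001],[-0.0,0.0,-0.001],0],[[-0.0,0.012,0.002],[-0.0,0.0,-0.001],0],[[-0.0,0.012,0.002],[-0.0,0.0,-0.001],0],[[-0.0,0.012,0.002],[-0.0,0.0,-0.001],0],[[-0.0,0.012,0.002],[-0.0,0.0,-0.001],0],[[-0.001,0.012,0.002],[-0.0,0.0,-0.001],0],[[-0.001,0.012,0.002],[-0.0,0.0,-0.001],0],[[-0.001,0.012,0.002],[-0.0,0.0,-0.001],0],[[-0.001,0.012,0.002],[-0.0,0.0,-0.001],0],[[-0.001,0.012,0.002],[-0.0,0.0,-0.001],0],[[-0.001,0.012,0.002],[-0.0,0.0,-0.001],0],[[-0.001,0.012,0.002],[-0.0,0.0,-0.001],0],[[-0.001,0.012,0.002],[-0.0,0.0,-0.001],0],[[-0.0,0.008,0.001],[-0.0,0.0,-0.001],0],[[-0.0,0.004,0.001],[-0.0,0.0,-0.0],0]]
```

play_rows:
  moves:
    - [[-0.002,0,0.004],[0,0,-0.005],0]
    - [[-0.002,0.002,0.008],[0,0,-0.005],0]
    - [[-0.002,0.006,0.008],[0,0,-0.005],0]
    - [[-0.001,0.01,0.004],[0,0,0],0]
    - [[0,0.012,0.002],[0,0,0],0]
    - [[0,0.012,0],[0,0,0],0]
    - [[0,0.013,0],[0,0,0],0]
    - [[0,0.013,0],[0,0,0],0]
    - [[0,0.013,0],[0,0,0],0]
    - [[0,0.013,0],[0,0,0],0]
    - [[0,0.013,0],[0,0,0],0]
    - [[0,0.013,0],[0,0,0],0]
    - [[0,0.013,0],[0,0,0],0]
    - [[0,0.013,0],[0,0,0],0]
    - [[0,0.011,0],[0,0,0],0]
    - [[0,0.008,0],[0,0,0],0]
    - [[0,0.005,0],[0,0,0],0]
    - [[0,0,0],[0,0,0],0]
    - [[0,0,0],[0,0,0],0]

```text
clock: 9.35
eef_pos: [554.4, -235.0, 298.3]
tcp_rot: [-3.141, 0.0, -0.315]
contact_force: [0.1, 0.3, -3.5]
opening: 0.176
```

Run:
```python
from h import *
d=snap('wrist','w3');e=snap('scene','a3');s=sense();print(s['eef_pos'],s['tcp_rot'],s['contact_force'])
a=cv2.resize(cv2.cvtColor(e['pixels'][190:340,130:290],4),(480,450),interpolation=2)
b=cv2.resize(cv2.cvtColor(d['pixels'],4),(320,240)); b=np.vstack([b,np.zeros((210,320,3),np.uint8)])
cv2.imwrite('pics/c3.png',np.hstack([a,b]))
```

```text
[ 554.46140504 -234.82295552  298.27753389] [-3.14138331e+00 -3.22132549e-05 -3.14811522e-01] [ 0.38929646  0.29589285 -3.60760378]
```

View pics/c3.png

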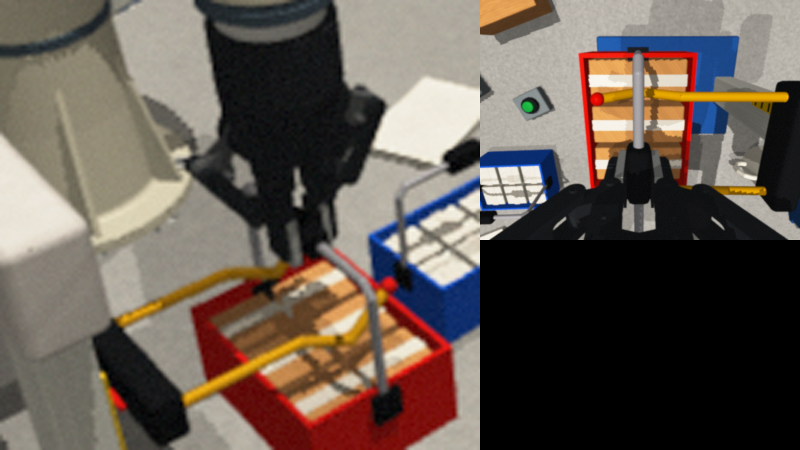

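The left panel (scene) shows the prongs between bar and rim: the near prong's tip is at (388,285), and the bar is above the dip. In the right panel (wrist) the tip is at (597,98), the kink at about (650,92) and the bar at column 638. I'll check the fore-aft alignment in a crop.

Run:
```python
from h import *
d=load('w3');s=np.array([554.4,-234.9]);a=np.radians(-108);ux=np.array([np.cos(a),np.sin(a)])
p=d['pixels'].astype(int);m=((p[...,0]>1.8*p[...,2])&(p[...,1]>0.55*p[...,0])&(p[...,2]<60)&(p[...,0]>110)).astype(np.uint8)
for c in range(236,420,12):
    r=np.nonzero(m[160:225,c])[0]+160
    if len(r): 
        q=plane(d,c,r.mean(),262)[:2]-s; print(c,r.min(),r.max(),(q@ux).round(1))
for z in (262,280): print('tip',z,(plane(d,234,198,z)[:2]-s)@ux)
cv2.imwrite('pics/c4.png',cv2.resize(cv2.cvtColor(d['pixels'][120:270,200:400],4),(800,600),interpolation=2))
```

```text
248 185 212 -29.6
260 183 213 -24.4
272 182 212 -19.2
284 180 212 -14.0
296 177 212 -8.8
332 176 212 6.6
344 174 219 11.8
356 178 224 16.9
368 179 212 22.1
380 181 212 27.3
392 182 212 32.5
404 183 212 37.6
416 184 202 42.7
tip 262 -35.59816279080944
tip 280 -31.961241938566705
```

View pics/c4.png

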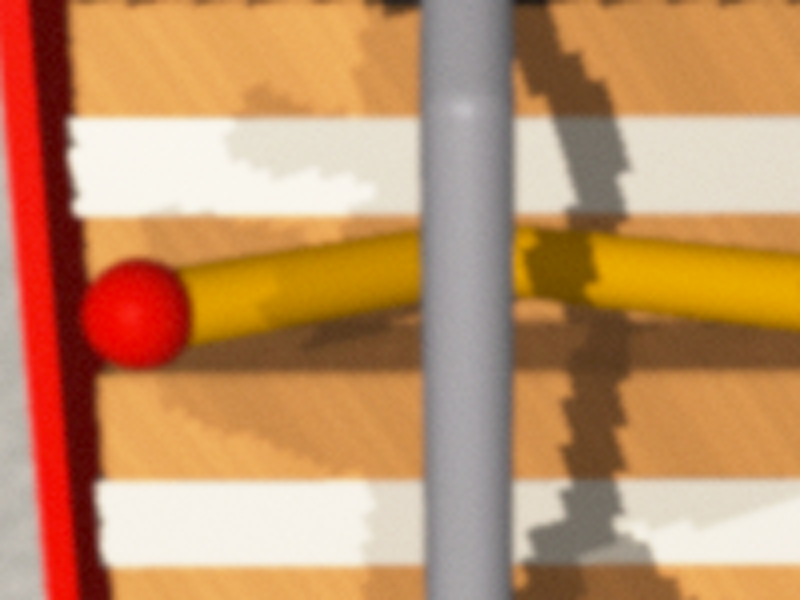

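The crop shows the tip ball at (137,313). Lines fitted to the two prong arms cross at about x=470, right under the bar (column 468), so the bar is over the dip. I'll lower gently.

play_rows:
  moves:
    - [[0,0,0.002],[0,0,0],0]
    - [[0,0,0.004],[0,0,0],0]
    - [[0,0,0.005],[0,0,0],0]
    - [[0,0,0.005],[0,0,0],0]
    - [[0,0,0.005],[0,0,0],0]
    - [[0,0,0.005],[0,0,0],0]
    - [[0,0,0.005],[0,0,0],0]
    - [[0,0,0.004],[0,0,0],0]
    - [[0,0,0.003],[0,0,0],0]
    - [[0,0,0.002],[0,0,0],0]
    - [[0,0,0.002],[0,0,0],0]
    - [[0,0,0.002],[0,0,0],0]
    - [[0,0,0.001],[0,0,0],0]
    - [[0,0,0],[0,0,0],0]
    - [[0,0,0],[0,0,0],0]

```text
clock: 10.95
eef_pos: [554.4, -235.3, 253.4]
tcp_rot: [3.142, -0.0, -0.315]
contact_force: [0.8, -0.4, -4.1]
opening: 0.179
```

play_rows:
  moves:
    - [[0,0,0.001],[0,0,0],0]
    - [[0,0,0.001],[0,0,0],0]
    - [[0,0,0.001],[0,0,0],0]
    - [[0,0,0.001],[0,0,0],0]
    - [[0,0,0.001],[0,0,0],0]
    - [[0,0,0.001],[0,0,0],0]
    - [[0,0,0.001],[0,0,0],0]
    - [[0,0,0.001],[0,0,0],0]
    - [[0,0,0.001],[0,0,0],0]
    - [[0,0,0.001],[0,0,0],0]
    - [[0,0,0.001],[0,0,0],0]
    - [[0,0,0.001],[0,0,0],0]
    - [[0,0,0],[0,0,0],0]
    - [[0,0,0],[0,0,0],0]
    - [[0,0,0],[0,0,0],0]

```text
clock: 12.45
eef_pos: [554.3, -235.3, 241.4]
tcp_rot: [3.142, -0.0, -0.315]
contact_force: [-0.9, -0.2, -3.6]
opening: 0.175
```

play_rows:
  moves:
    - [[0,0,0.001],[0,0,0],0]
    - [[0,0,0.001],[0,0,0],0]
    - [[0,0,0.001],[0,0,0],0]
    - [[0,0,0.001],[0,0,0],0]
    - [[0,0,0.001],[0,0,0],0]
    - [[0,0,0.001],[0,0,0],0]
    - [[0,0,0.001],[0,0,0],0]
    - [[0,0,0.001],[0,0,0],0]
    - [[0,0,0.001],[0,0,0],0]
    - [[0,0,0.001],[0,0,0],0]
    - [[0,0,0],[0,0,0],0]
    - [[0,0,0],[0,0,0],0]

```text
clock: 13.65
eef_pos: [554.3, -235.3, 231.3]
tcp_rot: [3.142, -0.0, -0.315]
contact_force: [-0.5, 0.1, -1.8]
opening: 0.172
```

```bash
cat >> h.py <<'E'
def force(n=6):
    f=[]
    for i in range(n): grab_frame('wrist'); f.append(sense()['contact_force'])
    return np.mean(f,0).round(2),np.std(f,0).round(2)
E
python3 -c "
from h import *
print(force(8),sense()['eef_pos']);d=snap('side','s5');e=snap('scene','a5')
"
```

```text
(array([ 0.14,  0.02, -1.7 ]), array([0.42, 0.65, 0.42])) [ 554.34389322 -235.2424435   231.33031035]
```

play_rows:
  moves:
    - [[0,0,0.001],[0,0,0],0]
    - [[0,0,0.001],[0,0,0],0]
    - [[0,0,0.001],[0,0,0],0]
    - [[0,0,0.001],[0,0,0],0]
    - [[0,0,0.001],[0,0,0],0]
    - [[0,0,0.001],[0,0,0],0]
    - [[0,0,0.001],[0,0,0],0]
    - [[0,0,0.001],[0,0,0],0]
    - [[0,0,0.001],[0,0,0],0]
    - [[0,0,0.001],[0,0,0],0]
    - [[0,0,0],[0,0,0],0]
    - [[0,0,0],[0,0,0],0]

```text
clock: 15.35
eef_pos: [554.4, -235.3, 221.3]
tcp_rot: [3.142, -0.0, -0.315]
contact_force: [-0.8, 0.2, 0.4]
opening: 0.181
```

```bash
python3 -c "
from h import *
print(force(14),sense()['eef_pos'])
"
```

```text
(array([ 0.05, -0.4 , -0.35]), array([0.59, 0.57, 0.35])) [ 554.33162921 -235.26129323  221.29109752]
```

play_rows:
  moves:
    - [[0,0,0.001],[0,0,0],0]
    - [[0,0,0.001],[0,0,0],0]
    - [[0,0,0],[0,0,0],0]
    - [[0,0,0],[0,0,0],0]
    - [[0,0,0],[0,0,0],19]
    - [[0,0,0],[0,0,0],21]
    - [[0,0,0],[0,0,0],23]
    - [[0,0,0],[0,0,0],26]
    - [[0,0,0],[0,0,0],30]
    - [[0,0,0],[0,0,0],36]
    - [[0,0,0],[0,0,0],44]
    - [[0,0,0],[0,0,0],55]
    - [[0,0,0],[0,0,0],60]
    - [[0,0,0],[0,0,0],60]
    - [[0,0,0],[0,0,0],60]
  squeeze: 20

```text
clock: 17.55
eef_pos: [554.3, -235.2, 219.3]
tcp_rot: [3.142, -0.0, -0.315]
contact_force: [-1.0, -0.6, -0.5]
opening: 0.601
```

Run:
```python
from h import *
e=snap('scene','a6');d=snap('wrist','w6');s=sense();print(s['eef_pos'],s['contact_force'],s['opening'])
a=cv2.resize(cv2.cvtColor(e['pixels'][200:360,130:290],4),(450,450),interpolation=2)
b=cv2.resize(cv2.cvtColor(d['pixels'],4),(350,262)); b=np.vstack([b,np.zeros((188,350,3),np.uint8)])
cv2.imwrite('pics/c6.png',np.hstack([a,b]))
```

```text
[ 554.3003423  -235.24492318  219.28321136] [-0.35026239  1.00376076  0.02701757] 0.5978024684452996
```

View pics/c6.png

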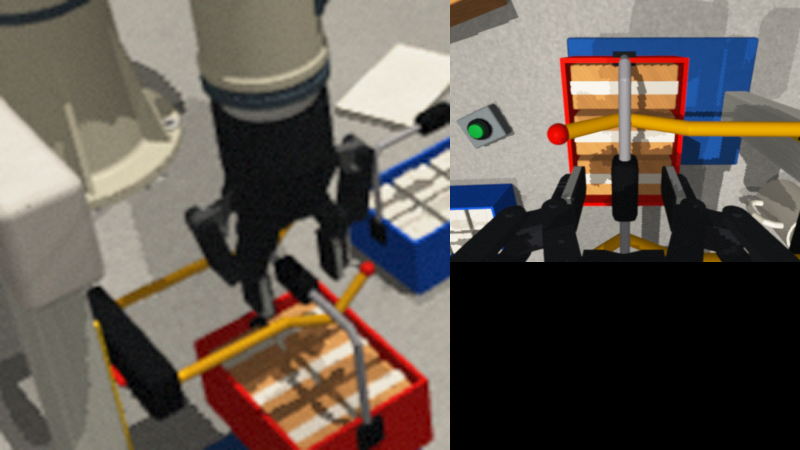

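The left panel (scene) shows both prongs under the bar and the open fingers clear of the grip. The right panel (wrist) shows the grip at (624,187) midway between the pads and the bar in the dip at (624,120). I'll retreat straight up.

play_rows:
  moves:
    - [[0,0,-0.003],[0,0,0],60]
    - [[0,0,-0.006],[0,0,0],60]
    - [[0,0,-0.01],[0,0,0],60]
    - [[0,0,-0.014],[0,0,0],60]
    - [[0,0,-0.02],[0,0,0],60]
    - [[0,0,-0.025],[0,0,0],60]
    - [[0,0,-0.025],[0,0,0],40]
    - [[0,0,-0.02],[0,0,0],20]
    - [[0,0,-0.01],[0,0,0],0]
    - [[0,0,0],[0,0,0],0]

```text
clock: 18.65
eef_pos: [554.9, -235.5, 354.5]
tcp_rot: [3.141, -0.003, -0.315]
contact_force: [-0.6, -0.5, 0.0]
opening: -0.001
```

Run:
```python
from h import *
A,B=load('scene0'),load('side0')
print('blue grip',tri([(A,285,241.5),(B,299.5,255)]))
d=load('w6'); p=d['pixels'].astype(int)
for f in('w3','w6'):
    d=load(f);p=d['pixels'].astype(int);m=(p[...,1]>1.6*p[...,0])&(p[...,1]>1.6*p[...,2])&(p[...,1]>60)
    v,u=np.nonzero(m[120:300,:200]); print(f,u.mean(),v.mean()+120,len(u),plane(d,u.mean(),v.mean()+120,43))
plan([671,110.5,110],-108,16,0)
```

```text
blue grip [454.17356844  86.18106027 157.94368901]
w3 95.07239819004525 212.9502262443439 442 [591.98890945 -20.34589549  43.        ]
w6 47.1136 239.5632 625 [592.23478551 -21.841226    43.        ]
[[[0.0,-0.009,0.006],[0.0,-0.0,-0.0],0],[[0.0,-0.018,0.012],[0.0,-0.0,-0.0],0],[[0.0,-0.026,0.017],[0.0,-0.0,-0.0],0],[[0.0,-0.026,0.017],[0.0,-0.0,-0.0],0],[[0.0,-0.026,0.017],[0.0,-0.0,-0.0],0],[[0.0,-0.026,0.017],[0.0,-0.0,-0.0],0],[[0.0,-0.026,0.017],[0.0,-0.0,-0.0],0],[[0.0,-0.026,0.017],[0.0,-0.0,-0.0],0],[[0.0,-0.026,0.017],[0.0,-0.0,-0.0],0],[[0.0,-0.026,0.017],[0.0,-0.0,-0.0],0],[[0.0,-0.026,0.017],[0.0,-0.0,-0.0],0],[[0.0,-0.026,0.017],[0.0,-0.0,-0.0],0],[[0.0,-0.026,0.017],[0.0,-0.0,-0.0],0],[[0.0,-0.026,0.017],[0.0,-0.0,-0.0],0],[[0.0,-0.018,0.012],[0.0,-0.0,-0.0],0],[[0.0,-0.009,0.006],[0.0,-0.0,-0.0],0]]
```

play_rows:
  moves:
    - [[0,-0.009,0],[0,0,0],0]
    - [[0,-0.018,0],[0,0,0],0]
    - [[0,-0.026,0.01],[0,0,0],0]
    - [[0,-0.026,0.02],[0,0,0],0]
    - [[0,-0.026,0.02],[0,0,0],0]
    - [[0,-0.026,0.02],[0,0,0],0]
    - [[0,-0.026,0.02],[0,0,0],0]
    - [[0,-0.026,0.02],[0,0,0],0]
    - [[0,-0.026,0.02],[0,0,0],0]
    - [[0,-0.026,0.02],[0,0,0],0]
    - [[0,-0.026,0.02],[0,0,0],0]
    - [[0,-0.026,0.02],[0,0,0],0]
    - [[0,-0.026,0.02],[0,0,0],0]
    - [[0,-0.026,0.015],[0,0,0],0]
    - [[0,-0.018,0.01],[0,0,0],0]
    - [[0,-0.009,0.005],[0,0,0],0]
    - [[0,0,0],[0,0,0],0]
    - [[0,0,0],[0,0,0],0]

```text
clock: 20.45
eef_pos: [667.7, 112.4, 112.7]
tcp_rot: [3.141, -0.0, -0.315]
contact_force: [1.0, -0.6, 0.4]
opening: -0.003
```

Run:
```python
from h import *
L=[]
for i in range(16): L.append(grab_frame('scene')['pixels'][240:360,170:290].astype(int))
r=[int(x[...,0].sum()) for x in L]; print('diff to first',[round(float(np.abs(cv2.GaussianBlur((x-L[0]).astype(np.float32),(5,5),0)).max()),1) for x in L])
# near rim edge: red-mask centroid row
def cen(x):
    m=(x[...,0]>2.2*x[...,1])&(x[...,0]>2.2*x[...,2])&(x[...,0]>90); v,u=np.nonzero(m); return round(v.mean(),2),round(u.mean(),2)
print([cen(x) for x in L])
s=sense();print(s['eef_pos'],s['clock'])
d=snap('wrist','w7');print(proj(d,[671,110.5,43]))
p=d['pixels'].astype(int);m=((p[...,1]>1.6*p[...,0])&(p[...,1]>1.6*p[...,2])&(p[...,1]>60)).astype(np.uint8)
n,l,st,c=cv2.connectedComponentsWithStats(m)
for i in range(1,n):
    if st[i,4]>60: print(c[i].round(1),st[i],plane(d,*c[i],43).round(1))
```

```text
diff to first [0.0, 11.6, 11.5, 12.9, 12.6, 12.3, 11.7, 11.6, 10.4, 9.5, 8.3, 9.3, 8.6, 9.7, 8.9, 8.6]
[(np.float64(98.19), np.float64(71.67)), (np.float64(98.28), np.float64(71.85)), (np.float64(98.34), np.float64(71.58)), (np.float64(98.21), np.float64(71.84)), (np.float64(98.26), np.float64(71.9)), (np.float64(98.24), np.float64(71.86)), (np.float64(98.2), np.float64(71.79)), (np.float64(98.08), np.float64(71.65)), (np.float64(98.35), np.float64(71.6)), (np.float64(98.16), np.float64(71.75)), (np.float64(98.35), np.float64(71.68)), (np.float64(98.23), np.float64(71.82)), (np.float64(98.19), np.float64(71.93)), (np.float64(98.21), np.float64(71.83)), (np.float64(98.24), np.float64(71.88)), (np.float64(98.37), np.float64(72.02))]
[667.75450039 112.76431623 112.25410196] 21.25
[319.22338325 247.02462314]
[322.8 249.2] [ 293  219   61   60 2853] [669.3 109.1  43. ]
[568.9 301.1] [ 549  283   42   38 1183] [597.6 -11.3  43. ]
```

View pics/w7.png

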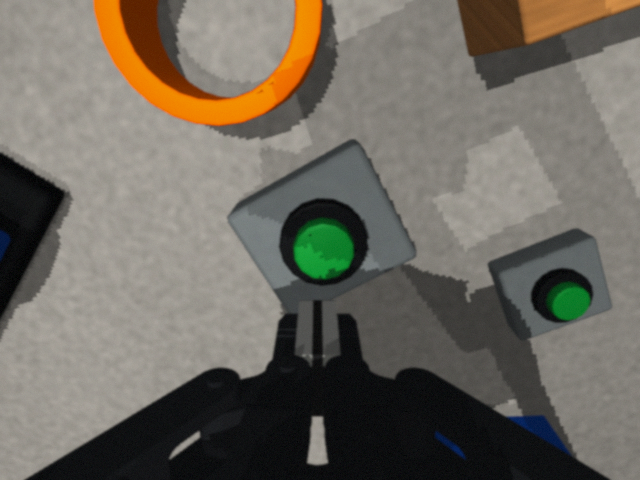

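The wrist picture shows the larger grey console below with its button at (323,249), the tape roll and carton clear of the hand, and the decoy console at (569,301). The hanging bin's mask centroid moves less than 0.2 px. I'll wait a little longer while descending to the button.

play_rows:
  moves:
    - [[0.001,0.001,0],[0,0,0],0]
    - [[0.002,0.001,0],[0,0,0],0]
    - [[0,0,0.005],[0,0,0],0]
    - [[0,0,0.01],[0,0,0],0]
    - [[0,0,0.01],[0,0,0],0]
    - [[0,0,0.01],[0,0,0],0]
    - [[0,0,0.01],[0,0,0],0]
    - [[0,0,0.008],[0,0,0],0]
    - [[0,0,0.005],[0,0,0],0]
    - [[0,0,0.002],[0,0,0],0]
    - [[0,0,0],[0,0,0],0]
    - [[0,0,0],[0,0,0],0]
    - [[0,0,0],[0,0,0],0]
    - [[0,0,0],[0,0,0],0]
    - [[0,0,0],[0,0,0],0]
    - [[0,0,0],[0,0,0],0]
    - [[0,0,0],[0,0,0],0]
    - [[0,0,0],[0,0,0],0]
    - [[0,0,0],[0,0,0],0]
    - [[0,0,0],[0,0,0],0]

```text
clock: 23.3
eef_pos: [670.0, 109.9, 52.3]
tcp_rot: [3.142, -0.0, -0.315]
contact_force: [-0.4, 0.1, -0.2]
opening: 0.0
```

play_rows:
  moves:
    - [[0,0,0.002],[0,0,0],0]
    - [[0,0,0.002],[0,0,0],0]
    - [[0,0,0.002],[0,0,0],0]
    - [[0,0,0.001],[0,0,0],0]
    - [[0,0,0.001],[0,0,0],0]
    - [[0,0,0.001],[0,0,0],0]
    - [[0,0,0],[0,0,0],0]
    - [[0,0,0],[0,0,0],0]

```text
clock: 24.1
eef_pos: [670.3, 110.0, 45.7]
tcp_rot: [-3.141, -0.001, -0.315]
contact_force: [-7.6, -1.1, 23.6]
opening: -0.004
```

play_rows:
  moves:
    - [[0,0,-0.002],[0,0,0],0]
    - [[0,0,0],[0,0,0],0]
    - [[0,0,0],[0,0,0],0]

```text
clock: 24.4
eef_pos: [670.2, 109.9, 46.0]
tcp_rot: [-3.141, -0.0, -0.315]
contact_force: [-3.3, -0.9, 9.9]
opening: 0.004
```

```bash
python3 -c "
from h import *
print(force(6),sense()['eef_pos'])"
```

```text
(array([-2.95, -0.52, 10.  ]), array([0.32, 0.42, 0.73])) [670.18774383 109.93120954  46.00495727]
```

play_rows:
  moves:
    - [[0,0,-0.002],[0,0,0],0]
    - [[0,0,0],[0,0,0],0]
    - [[0,0,0],[0,0,0],0]

```text
clock: 25.0
eef_pos: [670.2, 109.9, 47.2]
tcp_rot: [-3.141, -0.0, -0.315]
contact_force: [-0.2, -0.1, 3.3]
opening: 0.004
```

```bash
python3 -c "
from h import *
print(force(6),sense()['eef_pos'])"
```

```text
(array([ 0.21, -0.12,  3.28]), array([0.14, 0.64, 0.62])) [670.16071521 109.93380394  47.24867722]
```

The force curve shows a hard stop: 24 N at 45.7 mm and 10 N at 46.0 mm, then 3.3 N of spring force at 47.2 mm. So the button was fully down. I'll retract and check the bin.

play_rows:
  moves:
    - [[0,0,-0.003],[0,0,0],0]
    - [[0,0,-0.005],[0,0,0],0]
    - [[0,0,-0.01],[0,0,0],0]
    - [[0,0,-0.015],[0,0,0],0]
    - [[0,0,-0.02],[0,0,0],0]
    - [[0,0,-0.02],[0,0,0],0]
    - [[0,0,-0.02],[0,0,0],0]
    - [[0,0,-0.015],[0,0,0],0]
    - [[0,0,-0.008],[0,0,0],0]
    - [[0,0,0],[0,0,0],0]
    - [[0,0,0],[0,0,0],0]
    - [[0,0,0],[0,0,0],0]

```text
clock: 26.5
eef_pos: [669.3, 109.8, 162.2]
tcp_rot: [3.141, 0.002, -0.315]
contact_force: [0.3, -0.4, -0.8]
opening: 0.002
```

```bash
python3 -c "
from h import *
snap('scene','a8');s=sense();print(s['eef_pos'],s['contact_force'],s['clock'])"
```

```text
[669.37228752 109.8067952  162.138229  ] [-0.41994738 -0.32980785  0.39168931] 26.55
```

View pics/a8.png

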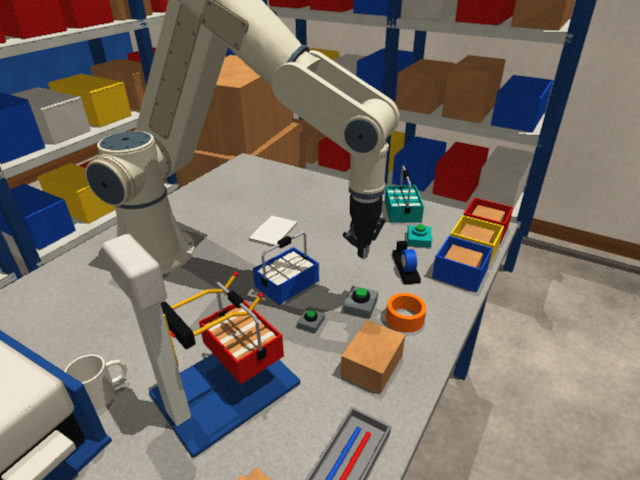

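The scene picture shows the red bin hanging on both prongs at about (243,340). The arm is clear of everything, and the blue bin, carton, tape roll, dispenser and mug look unmoved.

```bash
python3 -c "
from h import *
print(sign_off())"
```

```text
the job is handed in; nothing more can be done
None
```

The red bin is hanging by its handle on both prongs of the weighing hook, and the record button was pressed fully down and left. I handed the job in at about 26.6 s; no verdict was reported.

- **Hanging:** I lowered the bin at about 10 mm/s while the hook took the weight. The wrist force fell from about -3.7 N to -0.35 N, and I went 2 mm further before letting go slowly. The hook sank roughly 25 mm by arm position, well short of its stop.
- **Stillness:** about 4 s after letting go, 16 pictures over 0.8 s showed the bin moving less than 0.3 px. I waited about another 2.5 s before pressing.
- **Record button:** the press met a hard stop at about 46 mm (24 N at 45.7 mm, 10 N at 46.0 mm), then a 3.3 N spring force while backing off. The stop was a few mm higher than my camera estimate of the button allowed. I put that down to a camera bias of 4 to 7 mm seen on other points.
- **Last check:** the final picture showed the bin still on both prongs, the arm touching nothing and the other things apparently where they were. I judged the other things by eye only. Hook speed was not measured directly.

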